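# Shift the eyelet press to its thick-board notch

## Robot

A 6-joint arm with a two-finger parallel gripper is mounted at the origin on the work surface. World frame = base frame: x ahead of the robot, y to its left, z up, the work surface at z = 0. Lengths are in mm, angles in degrees, forces in N, time in s.
With the tool pointing down it reaches from about 300 to 850 mm from the base axis. Payload 4.2 kg.
Tool frame: the origin (TCP) lies on the centre line of the jaws, within the pads' length; the fingertips stand 14 mm ahead of it and the grasp point (between the pads) lies 5 mm behind it; z points along the fingers, y is the direction in which the jaws open and shut (so a half turn about z gives the same grasp; the last joint's range is limited). The gripper opens to 91 mm and grips with 3 to 60 N. Pads are 32 mm wide; open, the fingers measure 118 mm over their backs; the gripper's body (76 mm by 178 mm) begins 60 mm behind the grasp point.
Start: joints at [68.812, 18.312, 89.639, -0, 72.044, -1.146], TCP at [197.061, 540.193, 227.976] pointing down, gripper open.
Joint ranges: [-177.97, 177.97], [-48.28, 115.42], [12.27, 149.76], [-77.06, 257.06], [2.81, 150.46], [-146.56, 146.56]. Speed limits (degrees/s): [147.25, 147.25, 180, 180, 180, 180].

## Interface

Orientations are given as [roll, pitch, yaw] about the fixed x, y, z axes, in that order (R = Rz(yaw) Ry(pitch) Rx(roll)).
In Python, from workcell import env gives the robot as it stands.
- The arm moves only by the tool play_rows, never from a script. Its argument "increments" is a list of rows, each a list of 5 numbers: the shift along the world's x, y, z in mm, then the turn about the world's z in degrees, then the closure, from 0 (fully open) to 1 (shut). In form: [[x, y, z, yaw, fingers], ...]. A call has 1 to 20 rows; each row shifts and turns the commanded pose from where the row before left it; what a row does not reach is not made up. A row lasts 1/8 s, in which the tool goes at most 62.5 mm and 10.7 degrees, less where a joint would pass 70% of its speed; a pose out of reach is approached as far as the arm can. A call is refused whole if a number of a shift passes 62.5 or a number of a turn 10.7, either way. A call with a gripper value outside its range is refused whole. The fingers move at their own pace and stop on an object; "newtons" is the grip in N (left out, the last holds). Time passes only in rows, so rows that do not move let the fingers close. It gives the time, the measured TCP pose, the force and the opening at its end, in the units of the state.
- env.state(): the state, without advancing time (a new reading comes with each control period).
- env.grab_frame(name): name is "scene" or "top" or "wrist"; returns the picture (480x640x3 uint8, red, green, blue); there is no depth.
- env.calibration(name): a dict with "fx", "fy", "cx", "cy" (pixels), "R" (3x3) and "t" (3): a world point X has camera coordinates R X + t; the wrist camera has in their place "hand_eye" (4x4, takes a point from camera to tool coordinates, whose origin is the TCP and whose axes are the flange's). Camera axes: x right, y down, z forward; pixel columns grow to the right and rows downward; lengths in mm; the calibration is good to about 2 mm. The wrist camera is an equidistant fisheye: a pixel r from the principal point sees the ray r / f radians off the axis. A picture is of the moment at which its call begins: read the wrist's pose just before it. calibration takes no time and is no camera call.
- env.job_done(): hands the job in, once; it reports no verdict.
The state is a dict: "time_s": time; "qpos": joint angles; "qvel": joint speeds; "effort": joint torques, N m; "ee_pos": TCP position; "ee_rot": TCP orientation; "force": force on the tool from outside, world axes, zero at the start; "torque": the same for the moment, N m; "gripper_width": finger opening in mm.
Only numpy, scipy, OpenCV 4.12 (cv2) and the standard library are available. Lean on these libraries where they do the work, as an engineer would, in place of code of your own. Each camera call takes 0.05 s, during which the arm holds its last target.

## Task

Set the eyelet press for thick board: pull its sprung black selector knob straight up until the index pin is clear of its notch, turn it anticlockwise (seen from above), and let it snap fully down into the next notch, then let go. That notch sits on an adjustable quadrant, so feel for it with the pin riding lightly on the track; never force the pin against the track or a notch wall (30 N is too much), do not push on the press itself, and leave everything else where it is.

Things in the scene. Friction and masses are not known exactly. Their poses are not given: they have to be found in the camera images.
- press: Bench eyelet press, bolted down: grey selector housing 134 x 134 mm, its deck 70 mm above the table; C-frame column centre 150 mm from the selector axis towards press -y, 200 mm high, lever up to 256 mm. Origin on the table under the selector's vertical axis; z up. Nothing but the knob and its track stands above the deck within 110 mm of the axis
- track_centre (a point): On the selector axis, level with the track's top (78 mm up); press axes. Curved track on the deck: mean radius 44 mm, 14 mm wide, 8 mm high, smooth (friction 0.15). Two notches 11 mm wide, 8 mm deep: the first towards +x; the second on an adjustable steel quadrant, its centre 52 to 88 degrees anticlockwise (from above) of the first, different each time: feel or look for it
- knob: Selector knob: black upright bar 54 mm long (knob x), 16 mm thick (y), 98 to 132 mm above the table when seated. Under it a steel index arm (86 to 94 mm up) runs from the axis along knob +x to a round, flat-ended steel pin, 8 mm across, 44 mm from the axis. Origin on the turning axis, at table height when seated; x towards the pin, z up. It starts seated in the first notch
- knob_grip (a point): Point on the knob's axis, inside the bar, 14 mm below its top: the height to grip (118 mm above the table when seated). Same axes as the knob
- plunger (a joint): Lift of the knob in m: 0 seated in a notch, about 0.008 with the pin riding on the track, 0.014 at the upper stop. A spring pulls it down: about 7 N in all at 0 and 11 N at 0.014, with some damping. The pin clears the notch above 0.0085
- selector (a joint): Turn of the knob in rad, anticlockwise from above positive: 0 at the first notch, end stops at -0.2 and 1.62. In the second notch it reads between 0.88 and 1.57. Turns almost freely when lifted; a notch leaves about 0.035 rad of play either way
- eyelet_jar: Bystander: glass jar with metal lid, 56 mm across, 62 mm high; origin under its centre
- pen_grey: Bystander: square white marker with grey cap, 137 x 17 x 17 mm, lying along its x; origin at its underside
- pen_dark: Bystander: square black marker with green cap, 137 x 17 x 17 mm, lying along its x; origin at its underside
- tape_roll: Bystander: cardboard core, 90 mm across, 22 mm high; origin under its centre
- tag_blank: Bystander: wooden tag 40 x 70 x 6 mm lying on the press's anvil; origin under its centre
- tag_stack: Bystander: bound stack of wooden tags 50 x 80 x 24 mm; origin under its centre
- eyelet_dish: Bystander: small white dish, 70 mm across, 25 mm high; origin under its centre
- hole_gauge: Bystander: flat steel gauge bar 110 x 30 x 6 mm; origin under its centre

How it is judged (in metres and radians):
On the way, in this order (a step that is already met when the one before it is completed fails the run):
1. the knob is pulled up until the pin is clear of the first notch (value of joint plunger above 0.0075 m), for 0.1 s.
2. the raised knob is turned well away from the first notch (value of joint selector above 0.5 rad and value of joint plunger above 0.005 m), for 0.05 s.
At the end, for the whole second after the job is handed in: the knob is at rest, fully down (lift below 2 mm) in the second notch (turned 0.85 to 1.6 rad from the first) (value of joint plunger below 0.002 m and value of joint selector between 0.85 and 1.6 rad and velocity of joint plunger below 0.01 m/s and velocity of joint selector below 0.05 rad/s); the robot touches nothing.
It fails at once if the index pin is pressed against the track, a notch wall or the quadrant with more than 30 N (contact force between knob and press above 30 N).
It fails at once if the robot pushes on the press (other than the knob) with more than 20 N (contact force between the arm and press above 20 N).
It fails at once if the fingers push on the press (other than the knob) with more than 20 N (contact force between the fingers and press above 20 N).
It fails at once if a bystander is moved by more than 30 mm (distance of any of eyelet_jar, pen_grey, pen_dark, tape_roll, tag_blank, tag_stack, eyelet_dish, hole_gauge from where it was at the start of the episode above 0.03 m).
It also fails if it takes over 45 s, if anything falls off the work surface, if the arm or the gripper's body presses on something with over 40 N, if the wrist force passes 120 N, or if a joint passes its speed limit or range.

## Working session

There is one attempt and no reset: what is moved stays moved. The work goes in short steps, Python scripts to look and compute and a tool call to move; the robot and the scene stay as the last step left them, time stands still between calls to the robot, and variables do not carry over. Pictures are saved under pics/ and viewed, and the job is handed in when it is done.

Besides the shell and the picture viewer there is one more tool, called after ">>>" as name([rows], argument=value, ...), one row to a line, values as JSON. play_rows: Moves the arm, as the interface text tells. Its arguments: {"type":"object","properties":{"increments":{"type":"array"},"newtons":{"type":"number"}},"required":["increments"]}

```bash
mkdir -p pics; ls; python3 - <<'E'
from workcell import env
import cv2
print(env.state())
for n in ("scene","top","wrist"):
    im=env.grab_frame(n); cv2.imwrite(f"pics/{n}0.png",im[:,:,::-1]); print(n,env.calibration(n))
E
```

```text
pics
{'time_s': 0.0, 'qpos': array([ 6.88137091e+01,  1.83515328e+01,  8.97049933e+01,  3.22149417e-04,
        7.20438071e+01, -1.14317993e+00]), 'qvel': array([-0.00785619,  0.01208254,  0.069675  , -0.06883813,  0.11313399,
       -0.00907684]), 'effort': array([-1.36585633e-03, -4.12460446e+01, -2.31970417e+01,  7.24014686e-02,
        4.59524291e-02, -1.67341805e-04]), 'ee_pos': array([196.87015209, 539.74730951, 227.13091662]), 'ee_rot': array([-1.79899693e+02, -2.30796175e-03,  1.59956787e+02]), 'force': array([-0.00543089,  0.26584688, -0.3056398 ]), 'torque': array([0.03461636, 0.00879651, 0.0260863 ]), 'gripper_width': 91.0727329961348}
scene {'fx': 555.2578132886748, 'fy': 555.2578132886748, 'cx': 328.8042465679292, 'cy': 234.07279120826757, 'R': array([[ 0.02174019,  0.99966236,  0.0142313 ],
       [ 0.74927271, -0.00686731, -0.66222598],
       [-0.66190466,  0.02506004, -0.74916902]]), 't': array([  35.86072056, -365.23884385, 1738.62354873])}
top {'fx': 477.77302445547144, 'fy': 477.77302445547144, 'cx': 324.6890910565578, 'cy': 237.24158680344962, 'R': array([[-0.00954184, -0.99990287,  0.01015929],
       [-0.98546903,  0.00768009, -0.16968149],
       [ 0.16958698, -0.01163074, -0.98544659]]), 't': array([ -57.55618839,  579.22020746, 1299.00835681])}
wrist {'fx': 371.64829954431775, 'fy': 371.64829954431775, 'cx': 321.0576881918233, 'cy': 242.4278191439728, 'hand_eye': array([[ 1.05339730e-05, -9.66883564e-01, -2.55217894e-01,
         7.02965480e+01],
       [ 9.99999013e-01, -3.48473734e-04,  1.36145426e-03,
        -8.97063413e-01],
       [-1.40530448e-03, -2.55217656e-01,  9.66882606e-01,
        -1.55952293e+02],
       [ 0.00000000e+00,  0.00000000e+00,  0.00000000e+00,
         1.00000000e+00]])}
```

View pics/scene0.png

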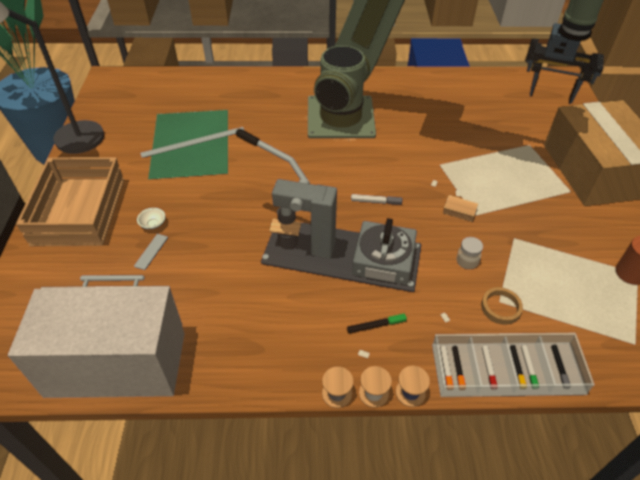

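View pics/top0.png

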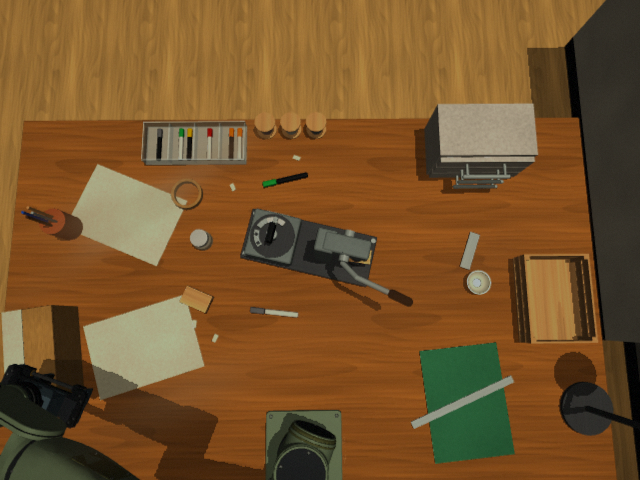

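View pics/wrist0.png

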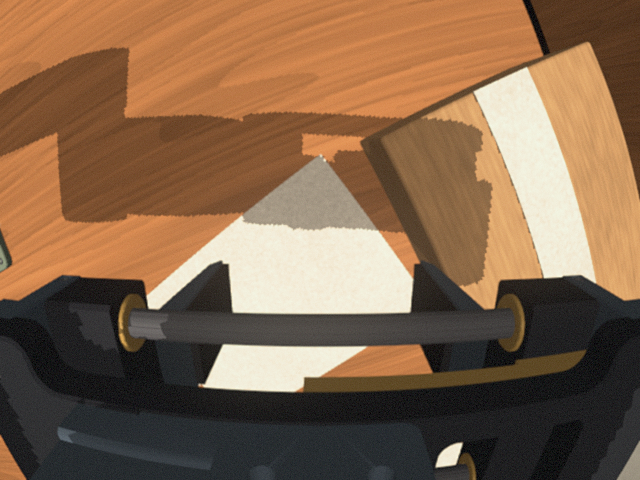

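The knob is at about (270,232) in the top view and (388,235) in the scene view. I'll zoom in on both.

```bash
python3 - <<'E'
import cv2,numpy as np
a=cv2.imread('pics/top0.png')[200:290,230:350]; b=cv2.imread('pics/scene0.png')[190:300,300:440]
a=cv2.resize(a,None,fx=6,fy=6,interpolation=cv2.INTER_CUBIC); cv2.imwrite('pics/topz.png',a)
b=cv2.resize(b,None,fx=5,fy=5,interpolation=cv2.INTER_CUBIC); cv2.imwrite('pics/scenez.png',b)
E
```

```text
(no output)
```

View pics/topz.png

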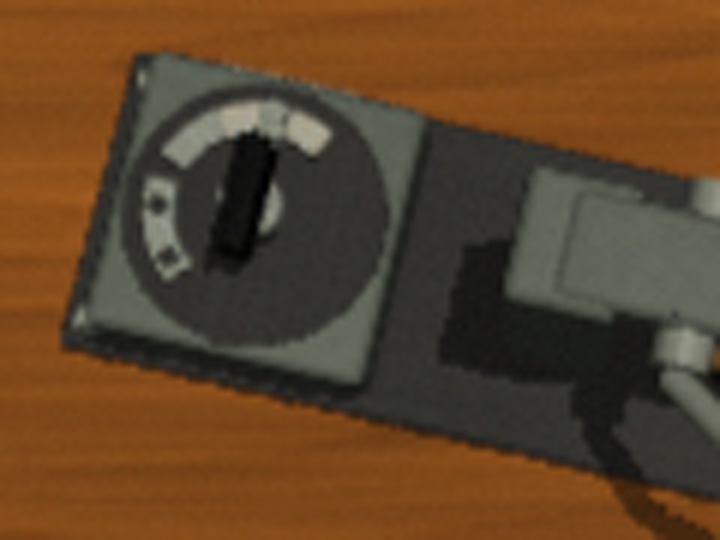

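View pics/scenez.png

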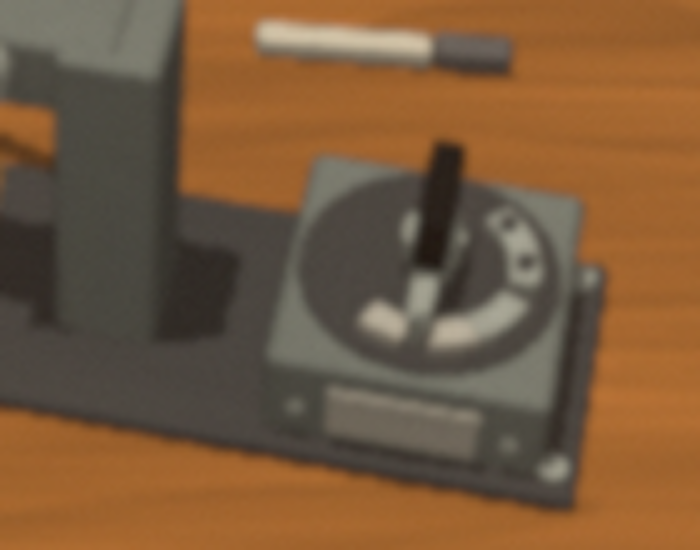

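```bash
cat > h.py <<'E'
import numpy as np
from workcell import env
def ray(n,px,z):
    c=env.calibration(n);R=np.array(c['R']);t=np.array(c['t'])
    d=R.T@np.array([(px[0]-c['cx'])/c['fx'],(px[1]-c['cy'])/c['fy'],1]);o=-R.T@t
    return o+d*(z-o[2])/d[2]
def z2p(n,p):
    return ((p[0]+.5)/6-.5+230,(p[1]+.5)/6-.5+200) if n=='top' else ((p[0]+.5)/5-.5+300,(p[1]+.5)/5-.5+190)
E
python3 - <<'E'
from h import *
import cv2
P={'top':[('disc',(255,215),70),('c1',(145,55),70),('c2',(428,117),70),('c3',(365,385),70),('c4',(80,325),70),('barA',(258,135),132),('barB',(235,255),132),('n1',(275,118),78),('n2',(171,172),78)],
'scene':[('disc',(430,275),70),('c1',(318,157),70),('c2',(582,202),70),('c3',(548,412),70),('c4',(268,360),70),('n1',(416,330),78),('n2',(527,290),78)]}
for n in P:
    for k,p,z in P[n]: print(n,k,ray(n,z2p(n,p),z).round(1))
    c=np.mean([ray(n,z2p(n,p),z)[:2] for k,p,z in P[n] if k[0]=='c'],axis=0);print('mean corners',c)
    for k,p,z in P[n]:
        if k[0]=='n':
            d=ray(n,z2p(n,p),z)[:2]-c; print(k,np.hypot(*d),np.degrees(np.arctan2(d[1],d[0])))
    # disc ellipse
E
```

```text
top disc [581.5  83.8  70. ]
top c1 [657.9 135.9  70. ]
top c2 [627.3   3.7  70. ]
top c3 [501.9  32.7  70. ]
top c4 [530.8 163.7  70. ]
top barA [606.5  76.6 132. ]
top barB [552.7  86.2 132. ]
top n1 [625.6  74.2  78. ]
top n2 [600.5 121.9  78. ]
mean corners [579.45936765  83.97707867]
n1 47.20265453345419 -11.996898511533303
n2 43.3834964018471 60.9305320524153
scene disc [583.   83.7  70. ]
scene c1 [507.2  35.8  70. ]
scene c2 [537.7 161.   70. ]
scene c3 [664.4 129.7  70. ]
scene c4 [633.2   5.1  70. ]
scene n1 [622.8  73.   78. ]
scene n2 [599.4 126.6  78. ]
mean corners [585.64504081  82.90219855]
n1 38.42278718046532 -14.940503281400206
n2 45.80756834673864 72.53883502746638
```

>>> play_rows([
  [22.6, -26.8, 0, -10.2, 0],
  [22.6, -26.8, 0, -10.2, 0],
  [22.6, -26.8, 0, -10.2, 0],
  [22.6, -26.8, 0, -10.2, 0],
  [22.6, -26.8, 0, -10.2, 0],
  [22.6, -26.8, 0, -10.2, 0],
  [22.6, -26.8, 0, -10.2, 0],
  [22.6, -26.8, 0, -10.2, 0],
  [22.6, -26.8, 0, -10.2, 0],
  [22.6, -26.8, 0, -10.2, 0],
  [22.6, -26.8, 0, -10.2, 0],
  [22.6, -26.8, 0, -10.2, 0],
  [22.6, -26.8, 0, -10.2, 0],
  [22.6, -26.8, 0, -10.2, 0],
  [22.6, -26.8, 0, -10.2, 0],
  [22.6, -26.8, 0, -10.2, 0],
  [22.6, -26.8, 0, -10.2, 0],
  [0, 0, 0, 0, 0],
  [0, 0, 0, 0, 0],
])

```text
time_s: 2.52
ee_pos: [580.7, 84.9, 227.6]
ee_rot: [180.0, 0.1, -13.4]
force: [0.2, -1.4, -0.5]
gripper_width: 91.2
```

```bash
python3 - <<'E'
from h import *
import cv2
s=env.state();print(s['time_s'],s['ee_pos'],s['ee_rot'],s['force'],s['qpos'])
cv2.imwrite('pics/w1.png',env.grab_frame('wrist')[:,:,::-1])
E
```

```text
2.525 [580.69212267  84.88163242 227.58508618] [ 1.79995500e+02  7.92082478e-02 -1.33829175e+01] [ 0.15563499 -1.35238193 -0.46046295] [7.18044618e+00 1.94371454e+01 8.80183385e+01 2.47377890e-02
 7.26202596e+01 1.10555956e+02]
```

View pics/w1.png

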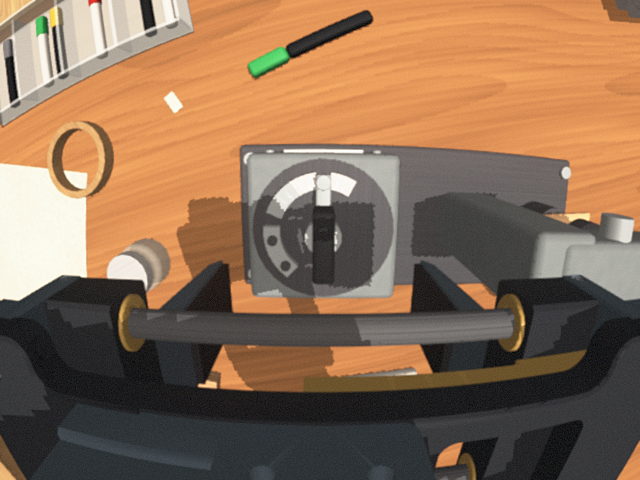

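```bash
python3 - <<'E'
import cv2
a=cv2.imread('pics/w1.png')[145:305,235:410]
cv2.imwrite('pics/w1z.png',cv2.resize(a,None,fx=4,fy=4,interpolation=cv2.INTER_CUBIC)[:600])
E
cat >> h.py <<'E'
from scipy.spatial.transform import Rotation as Rn
def wray(px,z,s):
    c=env.calibration('wrist');u=np.array([(px[0]-c['cx'])/c['fx'],(px[1]-c['cy'])/c['fy']]);r=np.hypot(*u)
    d=np.r_[u/r*np.sin(r),np.cos(r)];H=np.array(c['hand_eye'])
    R=Rn.from_euler('xyz',s[1],degrees=True).as_matrix()
    o=np.array(s[0])+R@H[:3,3];d=R@H[:3,:3]@d
    return o+d*(z-o[2])/d[2]
E
```

```text
(no output)
```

View pics/w1z.png

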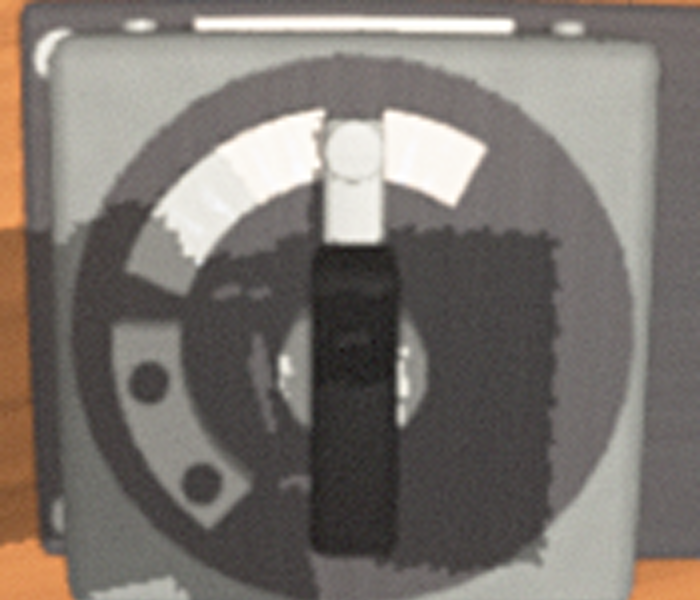

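```bash
python3 - <<'E'
from h import *
s=([580.69,84.88,227.585],[179.9955,.0792,-13.383])
f=lambda p,z: wray(((p[0]+.5)/4-.5+235,(p[1]+.5)/4-.5+145),z,s)[:2]
L=[f((50,40),70),f((658,45),70)];print('deck top corners',L,np.hypot(*(L[1]-L[0])))
l,r=f((73,325),70),f((633,335),70);print('disc',l,r,(l+r)/2,np.hypot(*(r-l)))
# bar top: far corners / near corners z=132
B=[f(p,132) for p in ((313,245),(400,245),(395,555),(312,555))];print('bar',np.round(B,1))
# arm sides & pin
pin=f((355,150),94);print('pin',pin)
c=np.mean(B,axis=0);print('barcentre',c)
for c in (c,):
  for p,z in (((355,150),94),((128,270),78),((182,295),78),((113,322),78),((180,322),78)):
    d=f(p,z)-c;print(p,np.hypot(*d).round(1),np.degrees(np.arctan2(d[1],d[0])).round(1))
E
```

```text
deck top corners [array([660.37269225, 129.6133155 ]), array([629.6368846 ,   4.53407359])] 128.80025865231943
disc [599.38094151 140.92844201] [568.94568964  22.44617264] [584.16331558  81.68730733] 122.32887113371946
bar [[613.5  82.1]
 [610.   67.6]
 [555.1  81.1]
 [558.6  95.7]]
pin [624.09648055  72.00635604]
barcentre [584.29336075  81.61259036]
(355, 150) 40.9 -13.6
(128, 270) 49.6 59.7
(182, 295) 37.2 62.6
(113, 322) 51.1 72.9
(180, 322) 36.8 71.6
```

>>> play_rows([
  [2.3, -2.6, -15, -0.2, 0.3],
  [0, 0, -25, 0, 0.5],
  [0, 0, -25, 0, 0.6],
  [0, 0, -25, 0, 0.6],
  [0, 0, -15, 0, 0.6],
  [0, 0, -9.6, 0, 0.65],
  [0, 0, 0, 0, 0.65],
  [0, 0, 0, 0, 0.65],
  [0, 0, 0, 0, 0.65],
], newtons=10)

```text
time_s: 3.7
ee_pos: [584.1, 82.0, 114.2]
ee_rot: [-180.0, -0.1, -13.6]
force: [1.1, -1.0, -0.7]
gripper_width: 31.9
```

```bash
python3 - <<'E'
from h import *
import cv2
s=env.state();print(s['time_s'],s['ee_pos'],s['ee_rot'],s['force'],s['gripper_width'])
cv2.imwrite('pics/w2.png',env.grab_frame('wrist')[:,:,::-1])
E
```

```text
3.7 [584.07567049  82.03929411 114.22988517] [-1.79970366e+02 -9.18691815e-02 -1.36439755e+01] [ 1.12954397 -1.02720896 -0.72623794] 31.882591742530977
```

View pics/w2.png

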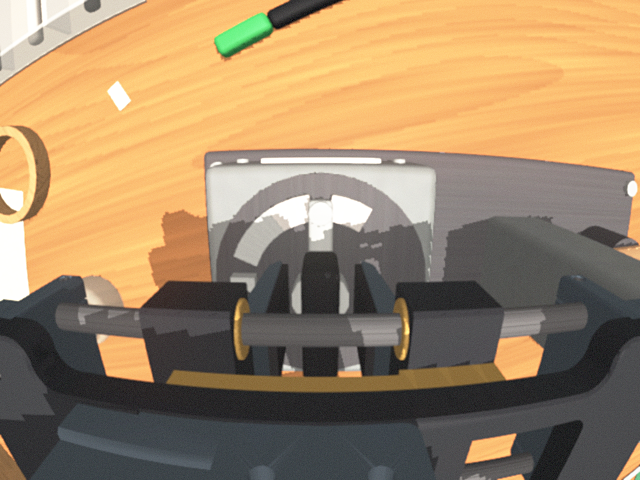

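The jaws are centred on the bar: the tips are at columns 288 and 355, and the bar spans 302–338. Closing now.

>>> play_rows([
  [0, 0, 0, 0, 0.75],
  [0, 0, 0, 0, 0.85],
  [0, 0, 0, 0, 0.9],
  [0, 0, 0, 0, 1],
  [0, 0, 0, 0, 1],
], newtons=25)

```text
time_s: 4.38
ee_pos: [583.8, 82.4, 113.6]
ee_rot: [-180.0, -0.0, -13.7]
force: [0.6, 3.0, 1.3]
gripper_width: 15.5
```

>>> play_rows([
  [0, 0, 0, 0, 1],
  [0, 0, 2, 0, 1],
  [0, 0, 3, 0, 1],
  [0, 0, 3, 0, 1],
  [0, 0, 3, 0, 1],
  [0, 0, 0, 0, 1],
  [0, 0, 0, 0, 1],
])

```text
time_s: 5.25
ee_pos: [583.7, 82.3, 123.0]
ee_rot: [-180.0, 0.0, -13.7]
force: [3.7, 4.3, -10.1]
gripper_width: 16.0
```

```bash
python3 - <<'E'
from h import *
import cv2
s=env.state();print(s['time_s'],s['ee_pos'],s['ee_rot'],s['force'],s['torque'],s['gripper_width'])
cv2.imwrite('pics/w3.png',env.grab_frame('wrist')[:,:,::-1])
E
```

```text
5.25 [583.65267166  82.32143902 123.01089194] [-1.79976922e+02  3.43779397e-02 -1.36539993e+01] [  3.71638355   4.34634218 -10.1080318 ] [ 0.90839347 -0.72197346 -0.03265079] 15.992000090258495
```

View pics/w3.png

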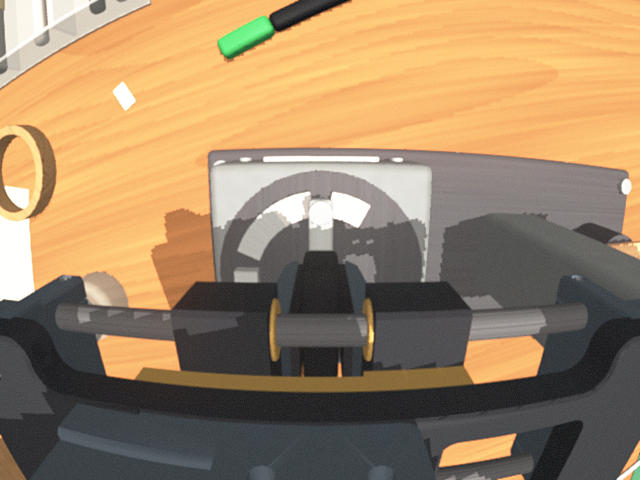

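The TCP rose 9.4 mm and the 10.1 N pull agrees with the spring, so the grip isn't slipping. I'll raise it 2 mm more and then test a small turn.

>>> play_rows([
  [0, 0, 2, 0, 1],
  [0, 0, 0, 0, 1],
  [0, 0, 0, 3, 1],
  [0, 0, 0, 4, 1],
  [0, 0, 0, 0, 1],
])

```text
time_s: 5.92
ee_pos: [583.7, 82.7, 124.9]
ee_rot: [-179.9, 0.0, -6.6]
force: [4.2, 5.6, -10.1]
gripper_width: 15.7
```

```bash
python3 - <<'E'
from h import *
s=env.state();print(s['time_s'],s['ee_pos'],s['ee_rot'],s['force'],s['torque'],s['gripper_width'])
E
```

```text
5.925 [583.7237417   82.69898233 124.91332322] [-1.79934108e+02  3.07413380e-02 -6.63888432e+00] [  4.17975584   5.59270651 -10.05322033] [ 1.05659452 -0.78425545 -0.02641345] 15.667868656372594
```

>>> play_rows([
  [0.4, 0.5, 0, 6, 1],
  [0.3, 0.3, 0, 7, 1],
  [0, 0, 0, 7, 1],
  [0, 0, 0, 7, 1],
  [0, 0, 0, 7, 1],
  [0, 0, 0, 7, 1],
  [0, 0, 0, 7, 1],
  [0, 0, 0, 7, 1],
  [0, 0, 0, 6, 1],
  [0, 0, 0, 0, 1],
  [0, 0, 0, 0, 1],
])

```text
time_s: 7.3
ee_pos: [582.5, 85.5, 124.4]
ee_rot: [-179.6, -0.1, 54.3]
force: [0.6, 10.8, -9.6]
gripper_width: 15.8
```

```bash
python3 - <<'E'
from h import *
import cv2
s=env.state();print(s['time_s'],s['ee_pos'],s['ee_rot'],s['force'],s['torque'],s['gripper_width'])
cv2.imwrite('pics/w4.png',env.grab_frame('wrist')[:,:,::-1])
E
```

```text
7.3 [582.54655839  85.51736464 124.40593067] [-1.79624509e+02 -7.14005858e-02  5.42895386e+01] [ 0.56950473 10.83492911 -9.64471329] [ 2.0574312  -0.21635905 -0.00378225] 15.75002467013197
```

View pics/w4.png

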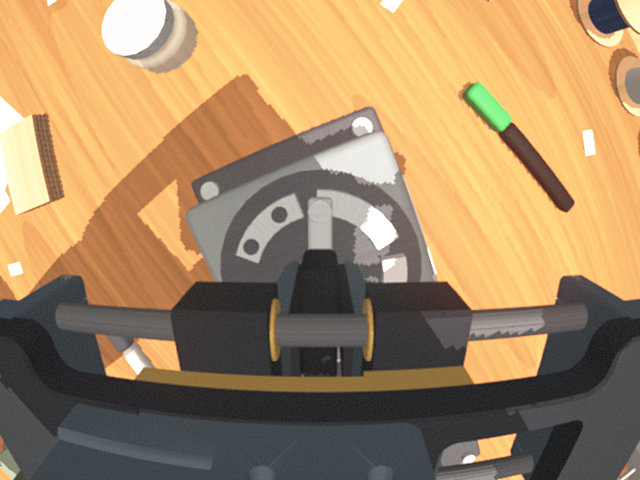

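```bash
python3 - <<'E'
import cv2
a=cv2.imread('pics/w4.png')[170:270,230:390]
cv2.imwrite('pics/w4z.png',cv2.resize(a,None,fx=5,fy=5,interpolation=cv2.INTER_CUBIC))
E
```

```text
(no output)
```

View pics/w4z.png

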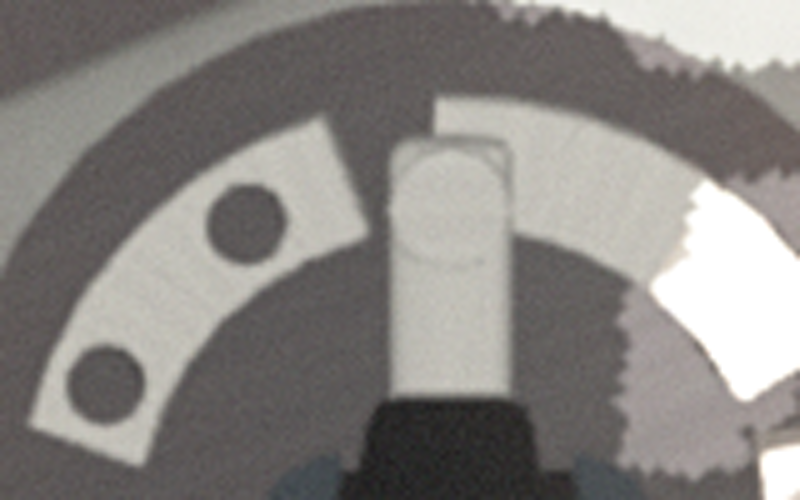

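```bash
python3 - <<'E'
from h import *
s=([582.55,85.52,124.41],[-179.62,-.071,54.29]); c=np.array([580.7,83.1])
for p,z in (((435,98),78),((435,135),78),((323,115),78),((366,235),78),((450,210),103.5)):
    q=wray(((p[0]+.5)/5-.5+230,(p[1]+.5)/5-.5+170),z,s)[:2]; d=q-c
    print(q.round(1),np.hypot(*d).round(1),np.degrees(np.arctan2(d[1],d[0])).round(1)+13.7)
E
```

```text
[609.7 125.4] 51.3 69.2
[607.3 122.1] 47.2 69.3
[598.7 131.1] 51.2 83.10000000000001
[594.6 117.5] 37.1 81.7
[606.6 117.8] 43.3 66.9
```

>>> play_rows([
  [-0.5, 1, 0, 0, 1],
  [-0.5, 1, 0, 0, 1],
  [0, 0, -1, 0, 1],
  [0, 0, -1, 0, 1],
  [0, 0, -0.5, 0, 1],
  [0, 0, 0, 0, 1],
])

```text
time_s: 8.1
ee_pos: [582.4, 86.0, 122.2]
ee_rot: [-179.8, -0.0, 54.3]
force: [2.6, 7.2, -9.5]
gripper_width: 15.9
```

>>> play_rows([
  [0, 0, -0.5, 0, 1],
  [0, 0, 0, 0, 1],
])

```text
time_s: 8.35
ee_pos: [582.4, 86.0, 121.7]
ee_rot: [-179.8, -0.0, 54.3]
force: [1.5, 7.5, -9.1]
gripper_width: 16.1
```

>>> play_rows([
  [0, 0, -0.5, 0, 1],
  [0, 0, 0, 0, 1],
])

```text
time_s: 8.6
ee_pos: [582.4, 86.0, 121.2]
ee_rot: [-179.8, -0.0, 54.3]
force: [1.8, 6.6, -8.7]
gripper_width: 16.0
```

>>> play_rows([
  [0, 0, -0.5, 0, 1],
  [0, 0, 0, 0, 1],
])

```text
time_s: 8.85
ee_pos: [582.4, 86.0, 121.1]
ee_rot: [-179.8, -0.0, 54.3]
force: [1.6, 6.2, -7.5]
gripper_width: 16.2
```

>>> play_rows([
  [0, 0, -0.5, 0, 1],
  [0, 0, 0, 0, 1],
])

```text
time_s: 9.1
ee_pos: [582.4, 86.0, 121.0]
ee_rot: [-179.8, -0.0, 54.3]
force: [-0.8, 6.6, -5.0]
gripper_width: 16.0
```

The pin touches the track at TCP z of about 121.1, with a light load of about 4 N. I'll turn slowly and watch for the drop.

>>> play_rows([
  [0, 0, -0.4, 1, 1],
  [0, 0, 0, 1, 1],
  [0, 0, 0, 1, 1],
  [0, 0, 0, 1, 1],
  [0, 0, 0, 0, 1],
])

```text
time_s: 9.72
ee_pos: [582.2, 86.0, 120.9]
ee_rot: [-179.8, -0.0, 58.3]
force: [-0.9, 6.4, -2.7]
gripper_width: 16.1
```

>>> play_rows([
  [0, 0, 0, 1, 1],
  [0, 0, 0, 1, 1],
  [0, 0, 0, 0, 1],
])

```text
time_s: 10.1
ee_pos: [582.1, 86.1, 120.7]
ee_rot: [-179.8, -0.0, 60.3]
force: [-0.6, 7.2, -3.8]
gripper_width: 15.8
```

>>> play_rows([
  [0, 0, 0, 1, 1],
  [0, 0, 0, 0, 1],
])

```text
time_s: 10.35
ee_pos: [582.1, 86.1, 120.5]
ee_rot: [-179.8, -0.0, 61.3]
force: [0.3, 7.1, -5.5]
gripper_width: 16.0
```

```bash
python3 - <<'E'
from h import *
s=env.state();print(s['time_s'],s['ee_pos'],s['ee_rot'],s['force'],s['torque'],s['gripper_width'])
E
```

```text
10.35 [582.05259365  86.11735494 120.54431072] [-1.79782819e+02 -3.59999273e-02  6.13242079e+01] [ 0.3041597   7.06188697 -5.49847323] [ 1.31452754 -0.07052871 -0.04725858] 16.0332822574873
```

>>> play_rows([
  [0, 0, 0, 1, 1],
  [0, 0, 0, 0, 1],
])

```text
time_s: 10.6
ee_pos: [582.0, 86.2, 120.0]
ee_rot: [-179.8, -0.0, 62.3]
force: [0.1, 7.5, -8.1]
gripper_width: 16.2
```

```bash
python3 - <<'E'
from h import *
s=env.state();print(s['time_s'],s['ee_pos'],s['ee_rot'],s['force'],s['torque'],s['gripper_width'])
E
```

```text
10.6 [582.00323636  86.16947043 120.04053521] [-1.79771500e+02 -3.16836765e-02  6.23377238e+01] [ 0.07730211  7.53859839 -8.05662373] [ 1.35861339 -0.3101418   0.06162021] 16.198295295021968
```

The force fell to -8.1 N and the TCP sank about 1 mm below the track, so the pin is over the notch. I'll centre it by 1° and lower gently.

>>> play_rows([
  [0, 0, 0, 1, 1],
  [0, 0, -1, 0, 1],
  [0, 0, -1, 0, 1],
  [0, 0, 0, 0, 1],
])

```text
time_s: 11.1
ee_pos: [582.0, 86.2, 117.8]
ee_rot: [-179.8, -0.0, 63.3]
force: [0.5, 8.3, -8.7]
gripper_width: 15.5
```

```bash
python3 - <<'E'
from h import *
s=env.state();print(s['time_s'],s['ee_pos'],s['ee_rot'],s['force'],s['torque'],s['gripper_width'])
E
```

```text
11.1 [581.9805442   86.20133283 117.84777369] [-1.79759375e+02 -3.14264667e-02  6.33225297e+01] [ 0.50337124  8.34527568 -8.74557595] [ 1.35090047 -0.28452758 -0.03860043] 15.527203238648758
```

>>> play_rows([
  [0, 0, -1, 0, 1],
  [0, 0, -1, 0, 1],
  [0, 0, -1, 0, 1],
  [0, 0, 0, 0, 1],
])

```text
time_s: 11.6
ee_pos: [582.0, 86.2, 115.0]
ee_rot: [-179.8, -0.0, 63.3]
force: [0.2, 7.9, -8.9]
gripper_width: 15.6
```

>>> play_rows([
  [0, 0.8, 0, 0, 1],
  [0, 0.7, 0, 0, 1],
  [0, 0, 0, 0, 0.75],
  [0, 0, 0, 0, 0.65],
  [0, 0, 0, 0, 0.65],
  [0, 0, 0, 0, 0.65],
])

```text
time_s: 12.35
ee_pos: [583.4, 86.0, 116.9]
ee_rot: [180.0, -0.0, 63.4]
force: [0.3, 0.0, -0.3]
gripper_width: 31.8
```

```bash
python3 - <<'E'
from h import *
import cv2
s=env.state();print(s['time_s'],s['ee_pos'],s['ee_rot'],s['force'],s['torque'],s['gripper_width'])
cv2.imwrite('pics/w5.png',env.grab_frame('wrist')[:,:,::-1])
E
```

```text
12.35 [583.43787946  85.99666266 116.85155827] [ 1.79955740e+02 -1.45453389e-03  6.33513456e+01] [ 0.25965337  0.00160964 -0.26792153] [-0.08541254  0.10864945 -0.00556337] 31.841747690102647
```

View pics/w5.png

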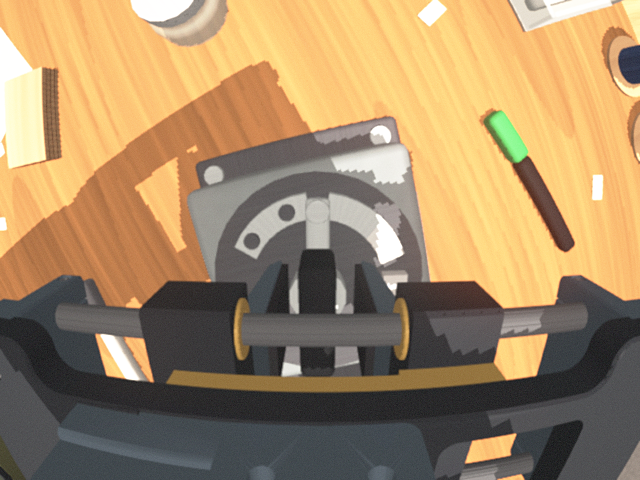

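The knob is free at cols 300–335 between the open jaws, and the pin sits in the second notch at (318,210). I'll retreat straight up and check.

>>> play_rows([
  [0, 0, 10, 0, 0.6],
  [0, 0, 20, 0, 0.5],
  [0, 0, 25, 0, 0.5],
  [0, 0, 25, 0, 0.5],
  [0, 0, 20, 0, 0.5],
  [0, 0, 11, 0, 0.5],
  [0, 0, 0, 0, 0.5],
  [0, 0, 0, 0, 0.5],
])

```text
time_s: 13.4
ee_pos: [582.8, 86.2, 226.7]
ee_rot: [-179.9, 0.1, 63.4]
force: [0.4, 0.1, 0.7]
gripper_width: 45.8
```

```bash
python3 - <<'E'
from h import *
import cv2
s=env.state();print(s['time_s'],s['ee_pos'],s['ee_rot'],s['force'],s['gripper_width'])
w=env.grab_frame('wrist')[:,:,::-1];cv2.imwrite('pics/w6.png',w)
cv2.imwrite('pics/w6z.png',cv2.resize(w[140:290,230:400],None,fx=4,fy=4,interpolation=cv2.INTER_CUBIC))
E
```

```text
13.4 [582.76339687  86.20231074 226.65029391] [-1.79928151e+02  5.56862808e-02  6.33585425e+01] [0.40622289 0.07878517 0.7047014 ] 45.76510680683262
```

View pics/w6z.png

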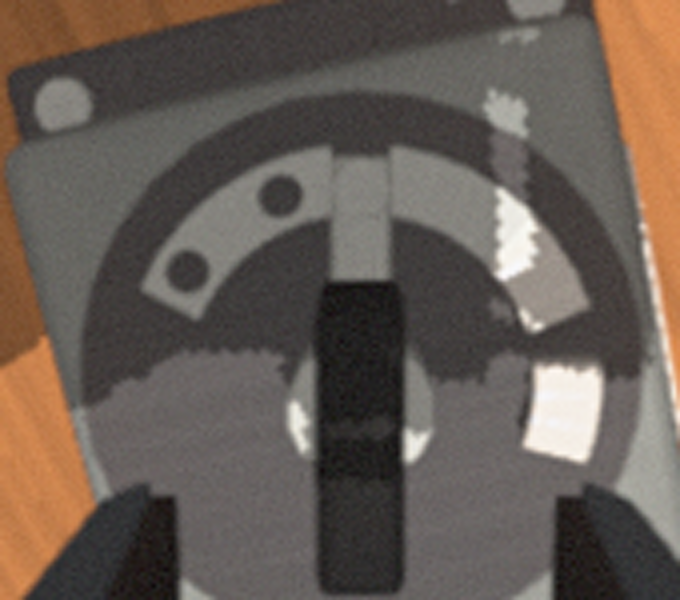

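```bash
python3 - <<'E'
from h import *
import numpy as np
s=([582.763,86.202,226.65],[-179.928,.0557,63.359]);c=np.array([580.7,83.1])
f=lambda p,z: wray(((p[0]+.5)/4-.5+230,(p[1]+.5)/4-.5+140),z,s)[:2]
for h in (132,140): print(h,np.hypot(*(f((360,283),h)-f((360,593),h))), np.hypot(*(f((318,440),h)-f((404,440),h))))
d=f((361,185),94)-c;print(np.hypot(*d),np.degrees(np.arctan2(d[1],d[0]))+13.7)
print(env.job_done())
E
```

```text
132 56.65650550784583 15.068372040629633
140 54.847361254496256 14.587211784798782
44.37769144182022 75.89186903483555
the job is handed in; nothing more can be done
None
```

I set the press to the second notch and handed the job in at about 13.5 s. No verdict came back.

**What I did:**
- I gripped the knob bar at 25 N and lifted it about 11 mm. The pull of about 10 N matched the spring.
- I turned it anticlockwise to about 68° while raised, then lowered the pin until it rode lightly on the track with an estimated 4–7 N.
- I felt along the track in 1° steps. At about 76° the vertical load went back to the full spring pull and the knob sank.
- I centred the pin by 1° more, lowered it to about 2 mm of lift without meeting resistance, and opened the jaws. I then moved straight up about 110 mm.

**Last checks:**
- **Position:** the last wrist picture shows the index arm in the middle of the second notch, at about 76° (1.32 rad). The wrist yaw gave about 77°.
- **Seating:** the bar measures 56.7 mm in the picture if it is at its seated height. It measured 56.5 mm by the same method while seated in the first notch, so it looks fully down. This is indirect, because the knob's lift can't be read directly.
- **Contact:** the tool force is about zero, so the robot is touching nothing.

**What disagreed:**
- **Bar length:** both readings are about 2.5 mm over the true 54 mm, so only the comparison between them means anything.
- **Grip position:** I gripped about 3 mm off the axis along the bar. This caused side forces of up to 11 N on the tool while turning, and I reduced them by shifting the arm.
- **Bystanders:** I didn't measure their positions again at the end, but no move came near them.

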